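# Idle the bench drive and plug in its keyed shaft

### The arm

A 6-joint arm with a two-finger parallel gripper is mounted at the origin on a cart in front of the work surface, level with it; the furniture and walls round the work are solid. World frame = base frame: x ahead of the robot, y to its left, z up, the work surface at z = 0. Lengths are in mm, angles in rad, forces in N, time in s.
With the tool pointing down it reaches from about 300 to 775 mm from the base axis. Payload 14.6 kg.
Tool frame: the origin (TCP) lies on the centre line of the jaws, within the pads' length; the fingertips stand 19 mm ahead of it and the grasp point (between the pads) is the TCP (bot.tip_reach is the distance from the TCP to the fingertips, in mm); y points along the fingers, x is the direction in which the jaws open and shut, and the axes are right-handed (so a half turn about y gives the same grasp; the last joint's range is limited). The gripper opens to 85 mm and grips with 20 to 120 N. Pads are 22 mm wide; open, the fingers measure 114 mm over their backs; the gripper's body (76 mm by 85 mm) begins 54 mm behind the grasp point. The pads swing forward as they close: fully open they stand 13 mm farther back than shut.
Start: joints at [1.107, 0.3, 1.521, -0, 1.321, -0.067], TCP at [212.554, 507.257, 214.281] pointing down, gripper open.
Joint ranges: [-3.03, 3.03], [-0.79, 2.21], [0.23, 2.52], [-1.04, 4.18], [0, 3.07], [-2.55, 2.55]. Speed limits (rad/s): [2.22, 2.22, 2.57, 3.14, 3.14, 3.14].

### API

Orientations are given as a unit quaternion [w, x, y, z].
In Python, from rig import bot gives the robot as it stands. Calls block until the motion is done:
- bot.move_to(position, orientation): joint-space move of the TCP to a pose.
- bot.servo_line(position, attitude=None, speed=150, until_force=None): straight line of the TCP; attitude=None keeps the orientation; speed is the mean speed in mm/s. With until_force (N) it stops when the force on the tool has changed by that much, and returns True; else False.
- bot.move_joints(angles): joint-space move.
- bot.move_gripper(opening, grip_force=None): finger opening in mm; grip_force is the grip in N (None keeps the last); returns when the fingers have stopped.
- bot.dwell(seconds).
- bot.ik(position, orientation): joint angles nearest the present ones, or None.
- bot.read_state(): the state.
- bot.read_camera(name): name is "side" or "top" or "wrist"; returns a dict with "image" (384x512x3 uint8, blue, green, red), "depth" (384x512 float32, mm along the optical axis (not along the pixel's ray), 0 where there is no reading), "fovy" (degrees; the focal length in pixels is half the picture's height over the tangent of half this angle, whatever the lens; pixels are square), "cx", "cy" (the principal point, pixels), "eye" and "attitude" of the camera in the world; the wrist camera has in their place "mount" (4x4, takes a point from camera to tool coordinates, whose origin is the TCP and whose axes are the tool frame's). Camera axes: x right, y down, z forward; pixel columns grow to the right and rows downward; lengths in mm; the calibration is good to about 2 mm. The wrist camera is an equidistant fisheye: a pixel r from the principal point sees the ray r / f radians off the axis. A picture is of the moment at which its call begins: read the wrist's pose just before it.
A pose or a line that the arm cannot do raises bot.MotionError and nothing moves.
- bot.finish_job(): hands the job in, once; it reports no verdict.
The state is a dict: "clock": time; "joint_positions": joint angles; "qvel": joint speeds; "effort": joint torques, N m; "ee_pos": TCP position; "tool_rot": TCP orientation; "ft_force": force on the tool from outside, world axes, zero at the start; "moment": the same for the moment, N m; "grip_width": finger opening in mm.
Only numpy, scipy, OpenCV 4.12 (cv2) and the standard library are available. Lean on these libraries where they do the work, as an engineer would, in place of code of your own. Each camera call takes 0.05 s, during which the arm holds its last target.

### The job

Swing the bench drive's speed lever round to the long idle mark. Then take the keyed shaft out of its holder and push it down into the drive's pulley hub, turning it until the key slips into the keyway, and keep pushing against the spring until the collar is flush on the hub. Finish still gripping the shaft and holding it pressed fully home, with the lever still at idle, and leave the bottle, tube rack, tape roll and jar where they are.

Things in the scene. Friction and masses are not known exactly. Their poses are not given: they have to be found in the camera images.
- drive: White bench drive housing, 150 (x) x 270 (y) mm, 40 mm high, fixed; origin at its underside centre, -x its long front side towards the robot, z up. The lever stands at its +y end, the pulley hub 70 mm to -y of the centre.
- lever_post (a point): Centre of the lever's grip, an upright black round post of 14 mm diameter on the outer end of a flat steel arm. The post ends 18 mm above this point; the arm's top is 24 mm, the housing top 34 mm below it. It travels on a level arc of 60 mm radius about lever_pivot. Site axes turn with the lever: -x points from pivot to post. It moves with about 1 N and stays where left.
- lever_pivot (a point): The lever's vertical pivot axis at the housing top, 30 mm to +x and 75 mm to +y of the drive's centre; axes as the drive's. At idle the lever points along -x. The steel boss here is 30 mm across, 16 mm high.
- idle_mark (a point): Centre of the idle mark on the housing top: a raised black bar 22 mm long, 5 mm wide, lying radially 71 to 93 mm from the lever pivot; the six other marks of the scale are short (7 mm) and thin. At idle the lever arm points straight at it.
- lever (a joint): Lever angle in rad: 0 = pointing exactly at the idle mark, positive = swung clockwise seen from above, away from the hub (running speed); travel -0.3 to 1.2. It starts between 0.45 and 1.0.
- shaft_grip (a point): Centre of the keyed shaft's black grip, an upright paddle 34 mm wide along x, 14 mm thick along y (pinch across y), 42 mm tall. x = the side with the key, z = up along the shaft. Below this point: collar top 27 mm, collar underside 35 mm. A dark tab on the collar's rim, 22 mm from the axis, shows the key side. Loose, about 0.2 kg, upright in its holder at the start.
- shaft_seat (a point): Centre of the underside of the shaft's collar (34 mm diameter, 8 mm thick), axes as shaft_grip. Below it the steel shaft is 16 mm in diameter and 34 mm long, the last 3 mm tapered. A key 5 mm wide, reaching 12 mm from the axis on the +x side, runs from the collar 22 mm down; the last 12 mm are plain round.
- shaft: The whole keyed shaft; its origin is the same point as shaft_seat, same axes.
- hub_face (a point): Centre of the flat top face (42 mm diameter) of the fixed aluminium pulley hub, 44 mm above the housing top; z up, x = from the bore axis to the keyway. Bore 18 mm diameter; keyway 8 mm wide, reaching 14 mm from the axis, open at the face, full depth. Shaft home: collar underside on this face, shaft_grip 35 mm above it. With the key out of line it stops 22 mm higher.
- ejector (a joint): How far the spring ejector at the bottom of the bore is pressed down, m: 0 when free, 0.008 with the shaft home, stop at 0.010. It pushes back over the shaft's last 8 mm of travel, 4 N rising to 8 N, and lifts the shaft by 8 mm if it is let go.
- holder: Grey plastic holder block 70 x 70 mm, 50 mm high, fixed; origin at its underside centre, z up. The shaft hangs by its collar in a round 28 mm through hole at its centre, 2 mm loose sideways when upright.
- bottle: Brown reagent bottle with blue screw cap, 46 mm wide, 88 mm tall, origin at its underside centre. Bystander.
- rack: Blue tube rack 66 x 150 mm, 36 mm high, origin at its underside centre. Bystander.
- tape: Roll of paper tape lying flat, 62 mm diameter, 19 mm high, origin at its underside centre. Bystander.
- microscope: Fixed microscope behind the holder, an obstacle: 250 mm wide (y), up to 436 mm tall, origin at its underside centre. Its base reaches 85 mm towards the robot (-x), its twin eyepieces 170 mm at 295 to 346 mm height; keep the arm and gripper clear, also on the way to the drive.
- jar: Small white screw-cap jar, 31 mm diameter, 40 mm tall, origin at its underside centre. Bystander.

How it is judged (in metres and radians):
On the way, in this order (a step that is already met when the one before it is completed fails the run):
1. the lever has been brought to the idle mark (value of joint lever between -0.1 and 0.1 rad), for 0.3 s.
2. the gripped shaft is pressed fully home in the hub, key in keyway (z of shaft_seat in the frame of hub_face between -0.003 and 0.002 m and horizontal distance between shaft_seat and hub_face below 0.003 m and angle between the x axis of shaft_seat and the x axis of hub_face, either way round below 0.35 rad and contact force between the fingers and shaft above 2 N and value of joint ejector above 0.0055 m), for 0.3 s.
At the end, for the whole second after the job is handed in: The fingers still grip the shaft (over 2 N) and hold it home: collar underside within 2 mm of the hub face, within 3 mm of its centre, key within 0.35 rad of the keyway, ejector pressed at least 5.5 mm; the lever is within 0.1 rad of the idle mark (all of step 1 and all of step 2); the arm keeps its last pose, push and grip.
It fails at once if the shaft enters the hub while the lever is off idle (distance between shaft_seat and hub_face below 0.03 m and (value of joint lever above 0.15 rad or value of joint lever below -0.15 rad)).
It fails at once if the brown bottle is moved more than 30 mm (distance of bottle from where it was at the start of the episode above 0.03 m).
It fails at once if the tube rack is moved more than 30 mm (distance of rack from where it was at the start of the episode above 0.03 m).
It fails at once if the tape roll is moved more than 30 mm (distance of tape from where it was at the start of the episode above 0.03 m).
It fails at once if the white jar is moved more than 30 mm (distance of jar from where it was at the start of the episode above 0.03 m).
It also fails if it takes over 56 s, if anything falls off the work surface, if the arm or the gripper's body presses on something with over 40 N, if the wrist force passes 120 N, or if a joint passes its speed limit or range.

## Working session

There is one attempt and no reset: what is moved stays moved. The work goes in short steps, each a Python script; the robot and the scene stay as the last script left them, time stands still between calls to the robot, and variables do not carry over. Pictures are saved under pics/ and viewed, and the job is handed in when it is done.

```bash
ls; mkdir -p pics; python3 - <<'E'
from rig import bot
import cv2,numpy as np
print(bot.read_state())
for n in ["side","top","wrist"]:
    c=bot.read_camera(n)
    cv2.imwrite(f"pics/{n}0.png",c["image"]); np.save(f"pics/{n}0.npy",c,allow_pickle=True)
    print(n,{k:v for k,v in c.items() if k not in("image","depth")})
E
```

```text
pics
{'clock': 0.0, 'joint_positions': array([ 1.10736971e+00,  3.00473257e-01,  1.52162435e+00,  2.74133127e-05,
        1.32073317e+00, -6.66004762e-02]), 'qvel': array([-0.00032228, -0.00097952, -0.00103144, -0.00097501, -0.001086  ,
        0.00104867]), 'effort': array([-5.93713448e-04, -5.43504167e+01, -3.61782789e+01, -1.64131143e-04,
        4.06164370e-03,  1.55759523e-05]), 'ee_pos': array([212.44271722, 507.01211622, 213.70185324]), 'tool_rot': array([-0.58853891,  0.58895793,  0.39124687, -0.39201581]), 'ft_force': array([ 0.6701771 , -0.02828962,  0.30619376]), 'moment': array([-0.03485049, -0.03421285,  0.02094509]), 'grip_width': 85.44630450835484}
side {'fovy': 43.44027976503153, 'cx': 251.50849560310593, 'cy': 182.4356411685947, 'eye': array([ 246.13456893, 1421.53233011,  984.24364863]), 'attitude': array([ 0.04527575, -0.10074362,  0.86807151, -0.48399657])}
top {'fovy': 52.13283879772862, 'cx': 258.64715955234493, 'cy': 198.74709706691695, 'eye': array([ 471.9693515 ,    4.18949818, 1589.64867045]), 'attitude': array([ 0.00959089, -0.70431671,  0.70930621, -0.02703118])}
wrist {'fovy': 65.70646984690485, 'cx': 255.86000545163105, 'cy': 195.00986676427533, 'mount': array([[ 9.99999924e-01, -3.17692875e-04, -2.27066113e-04,
        -8.79358055e-01],
       [ 1.28679517e-04, -2.80911251e-01,  9.59733740e-01,
        -1.59642697e+02],
       [-3.68685997e-04, -9.59733696e-01, -2.80911189e-01,
         7.14868959e+01],
       [ 0.00000000e+00,  0.00000000e+00,  0.00000000e+00,
         1.00000000e+00]])}
```

View pics/side0.png

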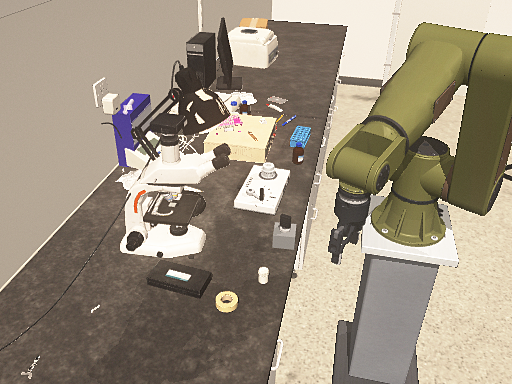

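View pics/top0.png

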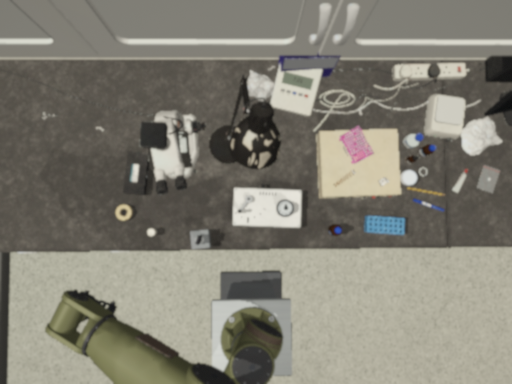

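View pics/wrist0.png

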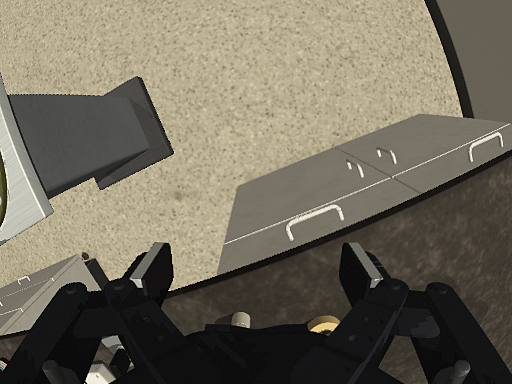

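The top view has the drive at about (267,208), the holder at (200,239), the jar at (151,232) and the tape at (124,212). Up in the picture is +x and left is +y. I'll set up helpers and rectify the region.

```bash
cat > h.py <<'E'
import numpy as np,cv2
from scipy.spatial.transform import Rotation as R
def rot(q): return R.from_quat([q[1],q[2],q[3],q[0]])
def quat(r): x=r.as_quat(); return [x[3],x[0],x[1],x[2]]
def foc(c): return c["image"].shape[0]/2/np.tan(np.radians(c["fovy"])/2)
def cloud(c):  # static cams -> HxWx3 world
    d=c["depth"]; v,u=np.mgrid[:d.shape[0],:d.shape[1]]; f=foc(c)
    P=np.stack([(u-c["cx"])/f*d,(v-c["cy"])/f*d,d],-1)
    return P@rot(c["attitude"]).as_matrix().T+c["eye"]
def wcloud(c,st):
    d=c["depth"]; v,u=np.mgrid[:d.shape[0],:d.shape[1]]; f=foc(c)
    x=u-c["cx"];y=v-c["cy"];r=np.hypot(x,y)+1e-9;t=r/f
    k=np.tan(np.minimum(t,1.5))/r
    P=np.stack([x*k*d,y*k*d,d],-1)
    M=c["mount"]; P=P@M[:3,:3].T+M[:3,3]
    return P@rot(st["tool_rot"]).as_matrix().T+st["ee_pos"]
def wproj(c,st,X):
    M=c["mount"]; p=(np.asarray(X,float)-st["ee_pos"])@rot(st["tool_rot"]).as_matrix()
    p=(p-M[:3,3])@M[:3,:3]; f=foc(c)
    s=np.hypot(p[...,0],p[...,1]); th=np.arctan2(s,p[...,2]); k=f*th/(s+1e-9)
    return np.stack([c["cx"]+p[...,0]*k,c["cy"]+p[...,1]*k],-1)
def ortho(c,st,x0,x1,y0,y1,z,s): # rectified picture at plane z, s px/mm; up=+x, left=+y
    xs=np.arange(x1,x0,-1/s); ys=np.arange(y1,y0,-1/s)
    X,Y=np.meshgrid(xs,ys,indexing='ij'); 
    uv=wproj(c,st,np.stack([X,Y,0*X+z],-1)).astype(np.float32)
    return cv2.remap(c["image"],uv[...,0],uv[...,1],cv2.INTER_LINEAR)
def down(psi): # tool y down, tool x at angle psi from world x
    x=np.array([np.cos(psi),np.sin(psi),0]);y=np.array([0,0,-1.]);return R.from_matrix(np.stack([x,y,np.cross(x,y)],1))
E
python3 - <<'E'
from h import *
c=np.load("pics/top0.npy",allow_pickle=True).item(); P=cloud(c)
for n,(u,v) in dict(drive=(262,208),holder=(193,233),holder2=(200,247),grip=(203,240),hub=(293,212),jar=(151,232),tape=(118,212),bottle=(338,230),rack=(385,225),table=(230,240),eye1=(162,186)).items(): print(n,P[v,u].round(0))
crop=cv2.resize(c["image"][180:255,140:310],None,fx=4.6,fy=4.6,interpolation=cv2.INTER_CUBIC);cv2.imwrite("pics/topc.png",crop)
m=(P[...,2]>34)&(P[...,2]<46)&(P[...,0]>380)&(P[...,0]<700)&(abs(P[...,1])<250)
m=m.astype(np.uint8); n,l,s,ce=cv2.connectedComponentsWithStats(m); 
for i in range(1,n):
  if s[i,4]>40:
    q=P[l==i][:,:2]; print(s[i],cv2.minAreaRect(q.astype(np.float32)))
E
```

```text
drive [516. -47.  38.]
holder [420. 223.  46.]
holder2 [365. 196.  47.]
grip [393. 183.  59.]
hub [ 499. -170.   37.]
jar [425. 388.  41.]
tape [504. 523.  21.]
bottle [ 428. -335.   93.]
rack [ 444. -550.   -0.]
table [389.  81.   6.]
eye1 [579. 279. 343.]
[ 232  187   70   41 2122] ((519.834716796875, -64.81689453125), (271.2935485839844, 151.095458984375), 87.0047836303711)
```

View pics/topc.png

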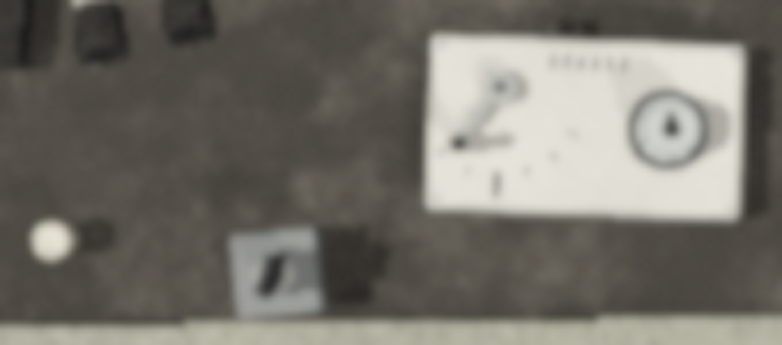

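```bash
cat >> h.py <<'E'
def snap(bot,name):
    st=bot.read_state(); c=bot.read_camera("wrist"); cv2.imwrite(f"pics/{name}.png",c["image"])
    np.save(f"pics/{name}.npy",dict(c=c,st=st),allow_pickle=True); return c,st
E
python3 - <<'E'
from rig import bot
from h import *
M=rot(bot.read_state()["tool_rot"]).as_matrix(); print(M.round(2))
for p in ([400,195,260],[470,-65,330],[500,-130,120]):
  for a in range(-180,180,30):
    j=bot.ik(p,quat(down(np.radians(a))))
    print(p,a,None if j is None else np.round(j,2))
E
```

```text
[[ 0.39 -0.   -0.92]
 [ 0.92 -0.    0.39]
 [-0.   -1.    0.  ]]
[400, 195, 260] -180 None
[400, 195, 260] -150 None
[400, 195, 260] -120 [ 0.37  0.03  1.73 -0.    1.38  2.47]
[400, 195, 260] -90 [ 0.37  0.03  1.73 -0.    1.38  1.94]
[400, 195, 260] -60 [0.37 0.03 1.73 0.   1.38 1.42]
[400, 195, 260] -30 [ 0.37  0.03  1.73 -0.    1.38  0.89]
[400, 195, 260] 0 [ 0.37  0.03  1.73 -0.    1.38  0.37]
[400, 195, 260] 30 [ 0.37  0.03  1.73 -0.    1.38 -0.15]
[400, 195, 260] 60 [ 0.37  0.03  1.73  0.    1.38 -0.68]
[400, 195, 260] 90 [ 0.37  0.03  1.73 -0.    1.38 -1.2 ]
[400, 195, 260] 120 [ 0.37  0.03  1.73 -0.    1.38 -1.72]
[400, 195, 260] 150 [ 0.37  0.03  1.73 -0.    1.38 -2.25]
[470, -65, 330] -180 None
[470, -65, 330] -150 [-0.21  0.06  1.53 -0.    1.54  2.4 ]
[470, -65, 330] -120 [-0.21  0.06  1.53 -0.    1.54  1.88]
[470, -65, 330] -90 [-0.21  0.06  1.53 -0.    1.54  1.36]
[470, -65, 330] -60 [-0.21  0.06  1.53  0.    1.54  0.83]
[470, -65, 330] -30 [-0.21  0.06  1.53 -0.    1.54  0.31]
[470, -65, 330] 0 [-0.21  0.06  1.53 -0.    1.54 -0.21]
[470, -65, 330] 30 [-0.21  0.06  1.53 -0
[... 153 characters left out ...]
0.21  0.06  1.53 -0.    1.54 -2.31]
[470, -65, 330] 150 None
[500, -130, 120] -180 None
[500, -130, 120] -150 [-0.33  0.33  1.72 -0.    1.1   2.29]
[500, -130, 120] -120 [-0.33  0.33  1.72 -0.    1.1   1.77]
[500, -130, 120] -90 [-0.33  0.33  1.72 -0.    1.1   1.25]
[500, -130, 120] -60 [-0.33  0.33  1.72  0.    1.1   0.72]
[500, -130, 120] -30 [-0.33  0.33  1.72 -0.    1.1   0.2 ]
[500, -130, 120] 0 [-0.33  0.33  1.72 -0.    1.1  -0.33]
[500, -130, 120] 30 [-0.33  0.33  1.72 -0.    1.1  -0.85]
[500, -130, 120] 60 [-0.33  0.33  1.72  0.    1.1  -1.37]
[500, -130, 120] 90 [-0.33  0.33  1.72 -0.    1.1  -1.9 ]
[500, -130, 120] 120 [-0.33  0.33  1.72 -0.    1.1  -2.42]
[500, -130, 120] 150 None
```

```bash
python3 - <<'E'
from rig import bot
from h import *
q=quat(down(np.pi/2))
bot.move_to([360,190,260],q); bot.dwell(.2)
snap(bot,"w1")
bot.move_to([440,-60,330],q); bot.dwell(.2)
snap(bot,"w2"); print(bot.read_state()["clock"])
E
```

```text
3.0333
```

View pics/w1.png

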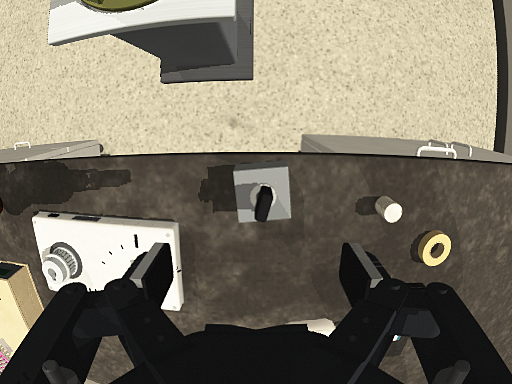

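View pics/w2.png

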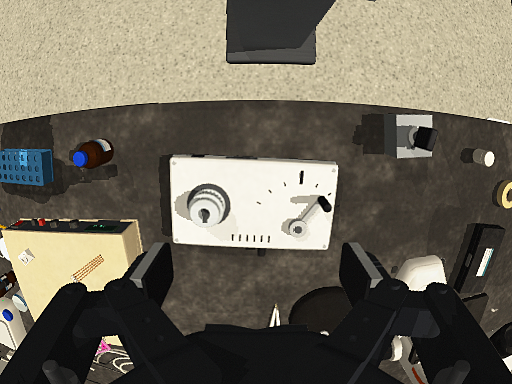

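w2 shows the hub at (208,207), the idle bar at (302,178), the post at (324,203) and the pivot at (298,229). w1 shows the holder at (262,193). Next I'll rectify both.

```bash
python3 - <<'E'
from h import *
a=np.load("pics/w1.npy",allow_pickle=True).item();b=np.load("pics/w2.npy",allow_pickle=True).item()
Pb=wcloud(b["c"],b["st"])
m=(abs(Pb[...,2]-40)<5)&(Pb[...,0]>400)&(Pb[...,0]<640)&(Pb[...,1]>-240)&(Pb[...,1]<110)
q=Pb[m];print("drive rect",cv2.minAreaRect(q[:,:2].astype(np.float32)),np.median(q[:,2]))
m=(abs(Pb[...,2]-84)<4)&(Pb[...,0]>400)&(Pb[...,0]<640)&(Pb[...,1]>-240)&(Pb[...,1]<-70)
q=Pb[m];print("hub",cv2.minEnclosingCircle(q[:,:2].astype(np.float32)),np.median(q[:,2]),q[:,:2].mean(0))
Pa=wcloud(a["c"],a["st"])
m=(abs(Pa[...,2]-50)<4)&(Pa[...,0]>320)&(Pa[...,0]<460)&(Pa[...,1]>130)&(Pa[...,1]<260)
q=Pa[m];print("holder",cv2.minAreaRect(q[:,:2].astype(np.float32)),np.median(q[:,2]))
m=(Pa[...,2]>100)&(Pa[...,2]<112)&(Pa[...,0]>320)&(Pa[...,0]<460)&(Pa[...,1]>130)&(Pa[...,1]<260)
q=Pa[m];print("grip",cv2.minAreaRect(q[:,:2].astype(np.float32)),np.median(q[:,2]),len(q))
m=(Pb[...,2]>86)&(Pb[...,2]<98)&(Pb[...,0]>420)&(Pb[...,0]<600)&(Pb[...,1]>-50)&(Pb[...,1]<110)
q=Pb[m];print("post",q.mean(0) if len(q) else 0,len(q))
cv2.imwrite("pics/o_h84.png",ortho(b["c"],b["st"],430,610,-220,80,84,2.6))
cv2.imwrite("pics/o_h40.png",ortho(b["c"],b["st"],430,610,-220,80,40,2.6))
cv2.imwrite("pics/o_s106.png",np.hstack([ortho(a["c"],a["st"],345,445,145,245,z,3.9) for z in (58,106)]))
E
```

```text
drive rect ((518.0641479492188, -62.85986328125), (277.1239013671875, 149.20742797851562), 87.28507232666016) 39.98991449667085
hub ((514.8623046875, -135.9311981201172), 22.49888801574707) 83.80095884908022 [ 513.52033464 -135.34515845]
holder ((395.8810729980469, 197.78524780273438), (69.49280548095703, 70.38704681396484), 5.254082679748535) 50.0592725396144
grip ((395.61334228515625, 197.7545166015625), (14.010845184326172, 32.471168518066406), 73.769287109375) 103.66222392161959 336
post [502.59861209  42.413011    91.13191239] 73
```

View pics/o_h84.png

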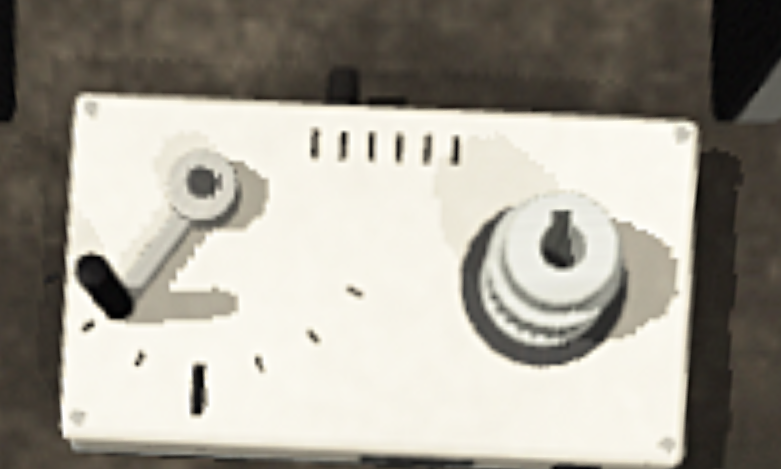

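View pics/o_s106.png

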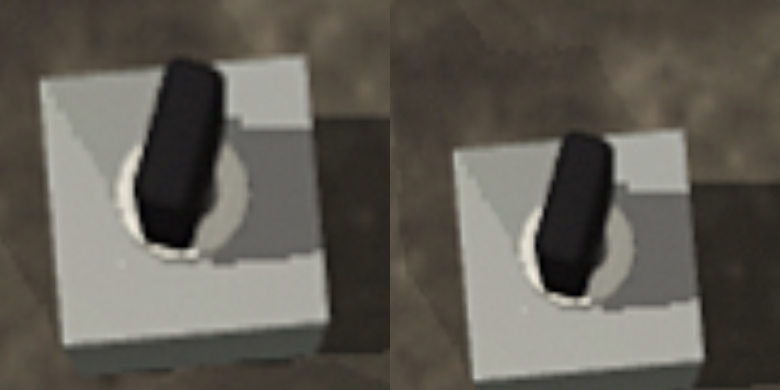

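View pics/o_h40.png

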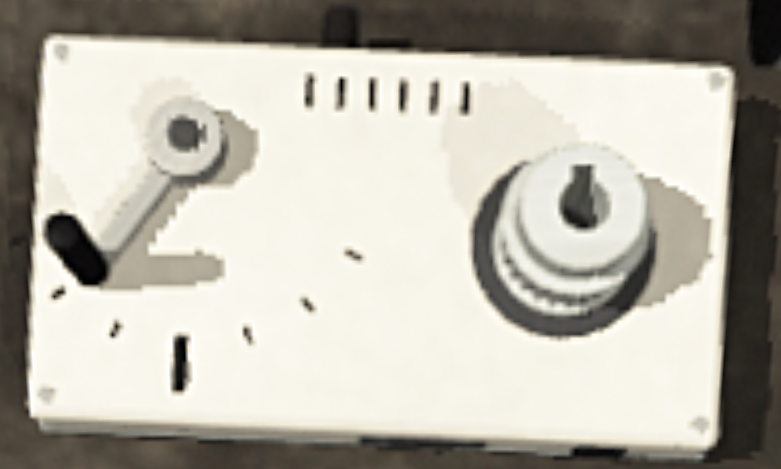

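The shaft's x axis is along about −16°. The tab is hidden behind the paddle, so I still have to check which way it points. The hub is at (514.6,−136.2), the pivot at about (552,7) and the post at about (502.6,42.4), which puts the lever near 0.57 rad. I'll move the lever now.

```bash
python3 - <<'E'
from rig import bot
from h import *
piv=np.array([552,7.]); z=78
def pose(phi): p=np.radians(phi); return [piv[0]+60*np.cos(p),piv[1]+60*np.sin(p)],quat(down(p-np.pi/2))
(x,y),q=pose(144.3)
bot.move_to([x,y,170],q)
bot.move_gripper(50,20)
print(bot.servo_line([x,y,z],speed=120,until_force=15))
bot.move_gripper(0,20); s=bot.read_state(); print(s["grip_width"],s["ft_force"],s["ee_pos"])
for phi in np.linspace(144.3,177.3,7)[1:]:
    (x,y),q=pose(phi); bot.servo_line([x,y,z],q,speed=60)
bot.dwell(.3); s=bot.read_state(); print(s["grip_width"],s["ft_force"],s["ee_pos"])
bot.move_gripper(50); bot.servo_line([x,y,170],speed=150)
bot.move_to([440,-20,300],quat(down(np.pi/2))); bot.dwell(.2)
c,st=snap(bot,"w3"); 
cv2.imwrite("pics/o3_40.png",ortho(c,st,430,610,-220,80,40,2.6))
# view of the holder from the +x side
bot.move_to([450,190,260],quat(down(-np.pi/2))); bot.dwell(.2)
c,st=snap(bot,"w4"); print(st["clock"])
cv2.imwrite("pics/o4.png",np.hstack([ortho(c,st,345,445,145,245,z,3.9) for z in (58,106)]))
E
```

```text
False
0.17736371838168238 [0.08552078 0.40017737 0.00460913] [503.30300748  42.02379821  78.06791585]
0.3664396335039803 [ 0.31130402  0.31893794 -0.19244585] [492.07337003  10.00722511  77.99628574]
12.9333
```

View pics/o3_40.png

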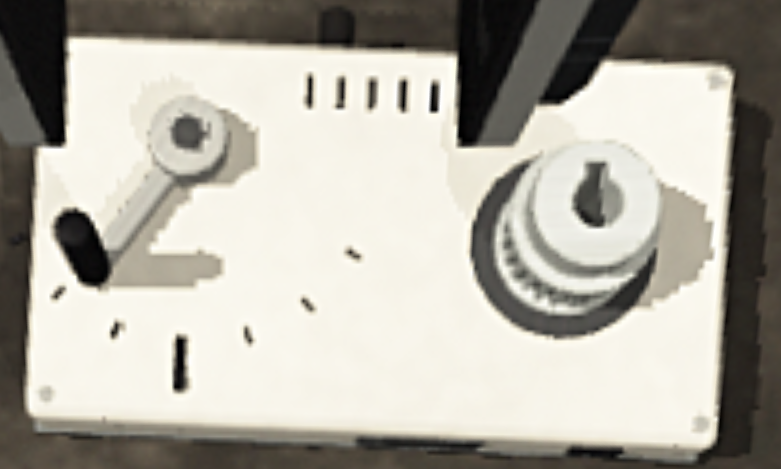

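View pics/o4.png

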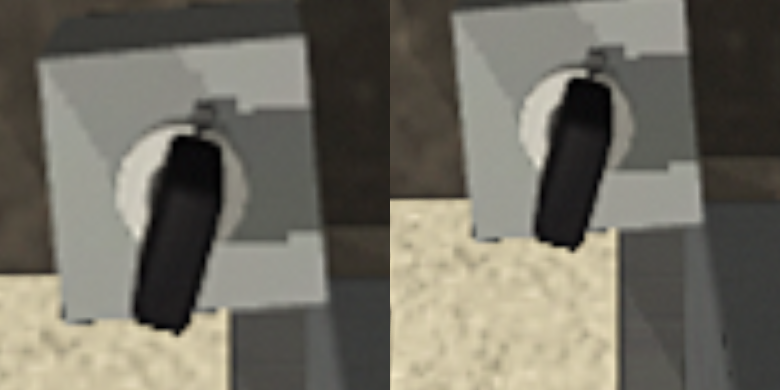

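View pics/w4.png

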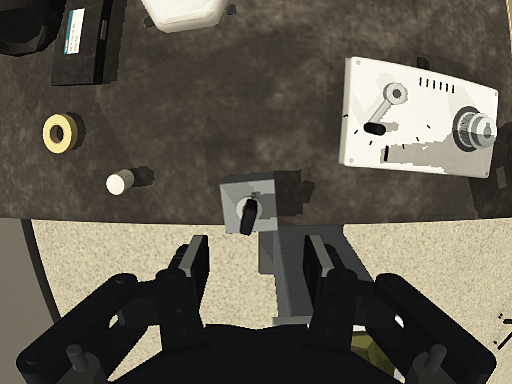

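The pads closed to 0 mm, so they missed the post and the lever hasn't moved. I'll check where the post really is and where the fingertips are.

```bash
python3 - <<'E'
from rig import bot
from h import *
print(bot.tip_reach)
for n in("w2","w3","w4"):
    b=np.load(f"pics/{n}.npy",allow_pickle=True).item(); P=wcloud(b["c"],b["st"])
    m=(P[...,0]>430)&(P[...,0]<530)&(P[...,1]>-30)&(P[...,1]<100)&(P[...,2]>55)&(P[...,2]<110)&(b["c"]["image"].max(-1)<90)
    q=P[m]; print(n,len(q))
    for lo in (60,70,80,88):
        s=q[(q[:,2]>lo)&(q[:,2]<lo+10)]
        if len(s): print(lo,len(s),s.mean(0).round(1),s.min(0).round(1),s.max(0).round(1))
    print("tcp",b["st"]["ee_pos"].round(1))
E
```

```text
19.0
w2 130
60 20 [499.1  39.2  65. ] [496.3  35.7  60.2] [504.5  45.8  69.7]
70 17 [498.8  39.4  74. ] [496.4  36.2  70.4] [503.9  44.4  78. ]
80 30 [499.6  39.5  84.8] [496.6  36.1  80. ] [506.4  45.   89.9]
88 60 [502.7  42.2  91.5] [496.8  36.6  88.3] [509.   47.2  93.3]
tcp [440.  -59.1 329.8]
w3 152
60 22 [499.   40.3  64.9] [496.7  36.3  60.7] [506.   46.5  69.6]
70 24 [498.6  40.7  74.6] [496.6  36.5  70.2] [504.   46.4  79.7]
80 32 [499.5  40.4  85.8] [496.8  36.3  80.5] [508.9  46.7  89.9]
88 74 [502.9  42.8  91.2] [497.3  36.6  89. ] [509.7  48.8  93.2]
tcp [440.  -19.8 298.6]
w4 197
60 25 [505.3  48.8  64.9] [498.8  45.8  60.2] [510.3  50.9  70. ]
70 40 [504.4  48.8  75.3] [497.7  44.2  70.1] [511.1  51.6  79.8]
80 36 [505.   48.   85.6] [497.5  37.4  80.2] [510.7  50.5  90. ]
88 95 [504.4  44.9  91.3] [497.5  37.4  88.4] [510.7  50.8  94.3]
tcp [450.  189.9 260. ]
```

```bash
python3 - <<'E'
from rig import bot
from h import *
piv=np.array([552,7.])
p=np.radians(144.3); x,y=piv+60*np.array([np.cos(p),np.sin(p)]); q=quat(down(p-np.pi/2))
bot.move_to([x,y,110],q)
print(bot.servo_line([x,y,78],speed=80,until_force=15))
c,st=snap(bot,"w5"); print(st["grip_width"],st["ee_pos"],st["ft_force"],wproj(c,st,[503,43,92]),wproj(c,st,[503,43,60]))
P=wcloud(c,st); cv2.imwrite("pics/w5d.png",cv2.applyColorMap((np.clip(P[...,2],0,255)).astype(np.uint8),cv2.COLORMAP_JET))
print(st["clock"])
E
```

```text
False
50.141395303117 [503.35401538  42.01215919  78.03631097] [-0.69812845  0.24296023  0.44274385] [258.65507784 244.21676767] [258.23106535 222.53760083]
15.9333
```

View pics/w5.png

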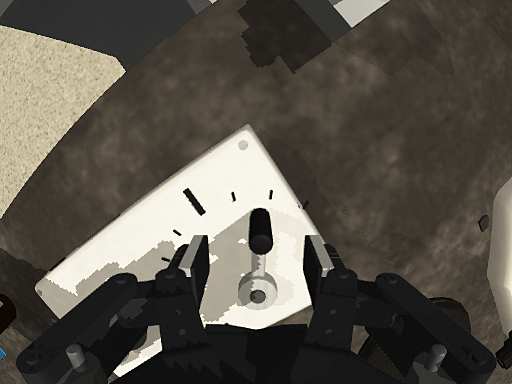

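```bash
python3 - <<'E'
from h import *
b=np.load("pics/w5.npy",allow_pickle=True).item(); P=wcloud(b["c"],b["st"]);st=b["st"]
T=(P-st["ee_pos"])@rot(st["tool_rot"]).as_matrix()
for u,v in [(200,238),(205,238),(198,250),(203,250),(196,270),(190,240),(310,240),(318,238),(328,240),(312,255),(314,280),(261,212),(261,244)]: print(u,v,b["c"]["depth"][v,u].round(0),T[v,u].round(1),P[v,u].round(0))
E
```

```text
200 238 143.0 [-28.3 -28.2  10.9] [478.  25. 106.]
205 238 145.0 [-26.1 -26.9  10.3] [480.  27. 105.]
198 250 130.0 [-26.9 -41.7  11.1] [479.  27. 120.]
203 250 138.0 [-25.9 -35.    7.7] [482.  25. 113.]
196 270 120.0 [-25.9 -53.3   7.5] [482.  25. 131.]
190 240 215.0 [-49.9  37.8 -21.3] [492. -11.  40.]
310 240 142.0 [ 25.5 -29.4  10.3] [510.  69. 107.]
318 238 144.0 [ 29.7 -27.8  10.6] [512.  72. 106.]
328 240 260.0 [ 63.9  78.4 -40.5] [574.  70.  -0.]
312 255 129.0 [ 24.  -43.7   9.6] [510.  67. 122.]
314 280 122.0 [ 24.  -52.4   1.9] [516.  63. 130.]
261 212 191.0 [ 2.4 20.9  7. ] [499.  48.  57.]
261 244 160.0 [  1.9 -13.3   0.7] [504.  44.  91.]
```

Fingertip depths put the pad ends about 28 mm *behind* the stated TCP at 50 mm opening, so they passed above the post. I'll measure the closed fingertips as well, which costs very little time.

```bash
python3 - <<'E'
from rig import bot
from h import *
def tips(c,st,tag):
    T=(wcloud(c,st)-st["ee_pos"])@rot(st["tool_rot"]).as_matrix()
    m=(abs(T[...,2])<14)&(T[...,1]<15)&(T[...,1]>-60)&(abs(T[...,0])<60)&(c["depth"]>0)
    q=T[m]
    print(tag,round(st["grip_width"],1),len(q),"ymax L/R",[np.percentile(q[(q[:,0]*s>0)][:,1],[50,97,99.5]).round(1) for s in(-1,1)])
b=np.load("pics/w2.npy",allow_pickle=True).item(); tips(b["c"],b["st"],"open")
bot.servo_line([503.3,42,120],speed=150)
bot.move_gripper(12); c,st=snap(bot,"w6"); tips(c,st,"12"); print(st["clock"])
T=(wcloud(c,st)-st["ee_pos"])@rot(st["tool_rot"]).as_matrix()
for v in range(200,300,8): print(v,T[v,[240,246,250,256,262,266,272]].round(0).tolist())
E
```

```text
open 85.4 2887 ymax L/R [array([-48. , -32.5, -30.7]), array([-47.8, -32.4, -30. ])]
12 12.0 2610 ymax L/R [array([-43.7, -21.2, -17.6]), array([-43.4, -20.9, -18.1])]
16.8667
200 [[-14.0, 80.0, -3.0], [-9.0, 79.0, -3.0], [-6.0, 80.0, -3.0], [-1.0, 50.0, 6.0], [4.0, 51.0, 6.0], [7.0, 57.0, 4.0], [13.0, 79.0, -3.0]]
208 [[-14.0, 79.0, -10.0], [-9.0, 79.0, -10.0], [-5.0, 45.0, 2.0], [-1.0, 32.0, 6.0], [3.0, 29.0, 7.0], [6.0, 34.0, 5.0], [13.0, 79.0, -10.0]]
216 [[-15.0, 80.0, -18.0], [-9.0, 81.0, -18.0], [-5.0, 29.0, 1.0], [-1.0, 28.0, 2.0], [3.0, 27.0, 2.0], [6.0, 28.0, 2.0], [13.0, 80.0, -18.0]]
224 [[-15.0, 79.0, -25.0], [-1.0, -160.0, 71.0], [-6.0, 80.0, -25.0], [-1.0, 28.0, -4.0], [3.0, 28.0, -4.0], [8.0, 79.0, -25.0], [13.0, 79.0, -25.0]]
232 [[-9.0, -20.0, 11.0], [-10.0, 79.0, -32.0], [-6.0, 79.0, -32.0], [-1.0, 69.0, -28.0], [4.0, 71.0, -29.0], [8.0, 79.0, -32.0], [7.0, -20.0, 11.0]]
240 [[-9.0, -30.0, 11.0], [-10.0, 81.0, -41.0], [-6.0, 80.0, -40.0], [-1.0, 69.0, -35.0], [4.0, 70.0, -36.0], [8.0, 81.0, -41.0], [7.0, -30.0, 11.0]]
248 [[-8.0, -38.0, 11.0], [-10.0, 79.0, -48.0],
[... 301 characters left out ...]
6.0, 64.0, -56.0], [-1.0, 62.0, -54.0], [4.0, 64.0, -56.0], [8.0, 65.0, -56.0], [6.0, -53.0, 11.0]]
272 [[-7.0, -53.0, 7.0], [-10.0, 64.0, -64.0], [-6.0, 65.0, -64.0], [-1.0, 62.0, -63.0], [4.0, 63.0, -63.0], [8.0, 65.0, -64.0], [6.0, -54.0, 7.0]]
280 [[-7.0, -55.0, 4.0], [-10.0, 78.0, -81.0], [-6.0, 78.0, -82.0], [-1.0, 64.0, -73.0], [4.0, 66.0, -73.0], [9.0, 79.0, -82.0], [6.0, -54.0, 3.0]]
288 [[-8.0, -54.0, -1.0], [-10.0, 80.0, -92.0], [-7.0, 80.0, -92.0], [-1.0, 80.0, -92.0], [5.0, 79.0, -91.0], [9.0, 79.0, -91.0], [6.0, -54.0, -0.0]]
296 [[-8.0, -55.0, -4.0], [-11.0, 81.0, -102.0], [-7.0, 81.0, -102.0], [-1.0, 80.0, -101.0], [5.0, 79.0, -101.0], [9.0, 80.0, -102.0], [6.0, -55.0, -4.0]]
```

View pics/w6.png

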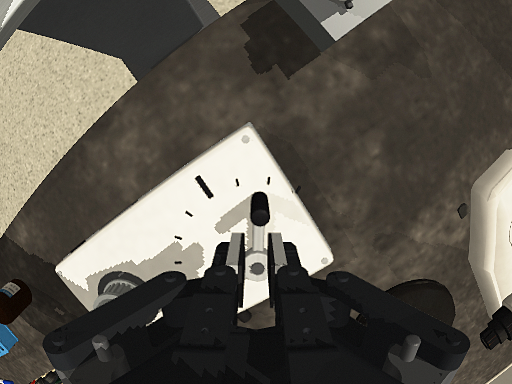

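The pad tips are at tool y = −18 (near shut) and −31 (open), so the real grasp point is about 37 mm behind the reported TCP. I'll correct for that offset and retry, using the grip width as proof of contact.

```bash
python3 - <<'E'
from rig import bot
from h import *
OFF=37
piv=np.array([552,7.]); z=78-OFF
def pose(phi): p=np.radians(phi); return [piv[0]+60*np.cos(p),piv[1]+60*np.sin(p)],quat(down(p-np.pi/2))
bot.move_gripper(45,20)
print(bot.servo_line([503.3,42,z],speed=100,until_force=12))
bot.move_gripper(0,20); s=bot.read_state(); print(s["grip_width"],s["ft_force"],s["ee_pos"])
if s["grip_width"]>10:
    for phi in np.linspace(144.3,177.3,5)[1:]:
        (x,y),q=pose(phi); bot.servo_line([x,y,z],q,speed=60)
    bot.dwell(.3); s=bot.read_state(); print(s["grip_width"],s["ft_force"],s["ee_pos"])
    bot.move_gripper(45); bot.servo_line([x,y,130],speed=150)
    bot.dwell(.1)
    c,st=snap(bot,"w7"); print(st["clock"])
    cv2.imwrite("pics/o7.png",ortho(c,st,430,610,-220,80,84,2.6))
E
```

```text
False
13.536008610682494 [-0.56093173  0.73641517  5.059451  ] [503.54228825  42.0546821   41.44212561]
13.593557437163572 [ 4.8733351  -0.98581203  5.91234645] [492.80732942  10.14578138  41.37286092]
21.3667
```

View pics/w7.png

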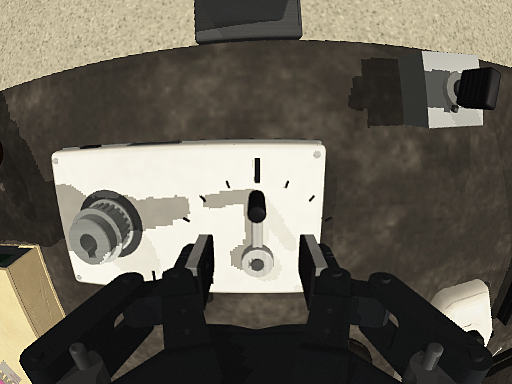

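View pics/o7.png

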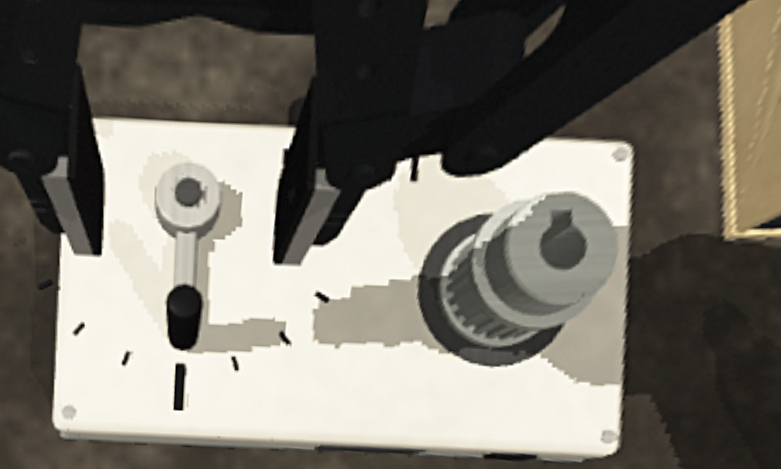

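The lever now points at the idle bar. Next I'll refine the hub centre and keyway angle from these images.

```bash
python3 - <<'E'
from h import *
ims=[]
for n in("w2","w3","w7"):
    b=np.load(f"pics/{n}.npy",allow_pickle=True).item()
    P=wcloud(b["c"],b["st"]); m=(abs(P[...,2]-84)<2.5)&(np.hypot(P[...,0]-514.7,P[...,1]+136)<30)
    q=P[m][:,:2].astype(np.float32); h=cv2.convexHull(q); print(n,"face",cv2.minEnclosingCircle(h),cv2.fitEllipse(h))
    ims.append(ortho(b["c"],b["st"],489,541,-162,-110,84,5))
cv2.imwrite("pics/hub.png",np.hstack(ims))
E
```

```text
w2 face ((514.8623046875, -135.9311981201172), 22.49888801574707) ((514.4169311523438, -135.84518432617188), (43.377532958984375, 44.435638427734375), 10.646240234375)
w3 face ((515.184326171875, -136.0919189453125), 22.42901611328125) ((515.1544189453125, -136.068115234375), (43.81611633300781, 44.374515533447266), 31.681514739990234)
w7 face ((515.0700073242188, -135.80999755859375), 22.34731101989746) ((515.0116577148438, -135.66217041015625), (43.8959846496582, 44.087677001953125), 90.91619873046875)
```

View pics/hub.png

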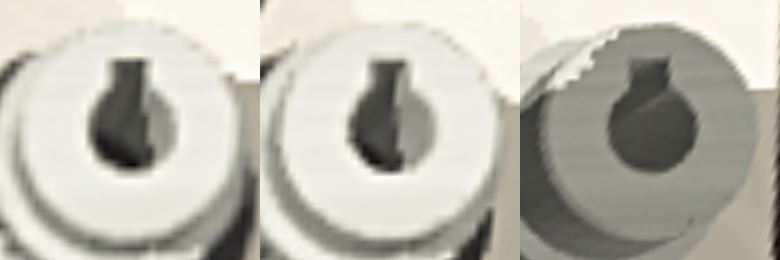

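```bash
python3 - <<'E'
from rig import bot
from h import *
OFF=37
q=quat(down(np.radians(73.8)))
bot.move_to([395.6,197.8,125],q)
bot.move_gripper(60)
print(bot.servo_line([395.6,197.8,85-OFF],speed=110,until_force=12))
bot.move_gripper(0,70); s=bot.read_state(); print(s["grip_width"],s["ft_force"],s["ee_pos"])
if s["grip_width"]>11:
    z=85-OFF+90; bot.servo_line([395.6,197.8,z],speed=110)
    s=bot.read_state(); print(s["grip_width"],s["ft_force"],s["ee_pos"])
    bot.servo_line([515.1,-136.1,z],quat(down(np.radians(93.5))),speed=180); bot.dwell(.3)
    c,st=snap(bot,"w8"); print(st["clock"],st["grip_width"],st["ee_pos"],st["ft_force"])
    cv2.imwrite("pics/w8z.png",cv2.resize(c["image"][130:330,130:380],None,fx=3,fy=3,interpolation=cv2.INTER_CUBIC))
    c2=bot.read_camera("side"); cv2.imwrite("pics/s8z.png",cv2.resize(c2["image"][130:240,210:330],None,fx=5,fy=5,interpolation=cv2.INTER_CUBIC))
E
```

```text
False
13.25671016944591 [-2.04071173 -0.64091377  5.71202618] [395.81899669 197.86782579  48.46097241]
13.723576027510473 [-0.02875546  0.77153943 -3.08640244] [395.24673697 197.65455229 137.326319  ]
27.2917 13.07247971472077 [ 515.10157143 -135.93184222  138.02959236] [ 0.85757054 -0.2069878  -1.35950265]
```

View pics/w8z.png

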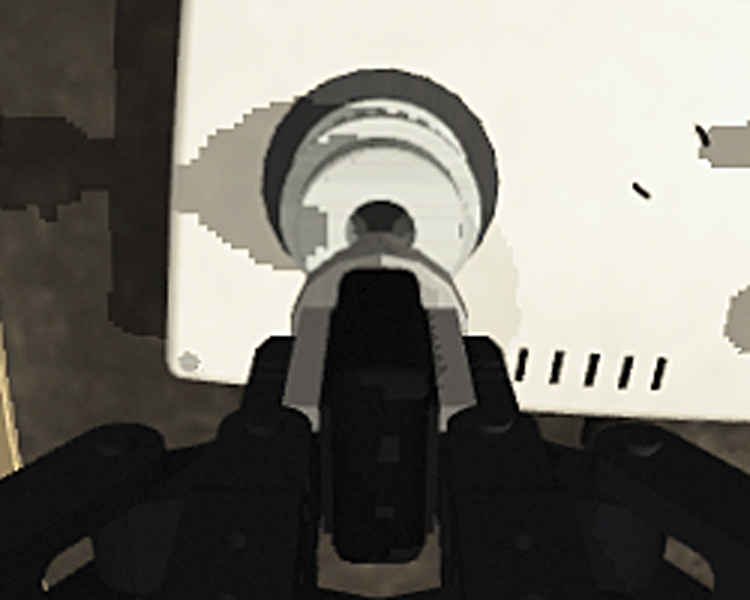

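View pics/s8z.png

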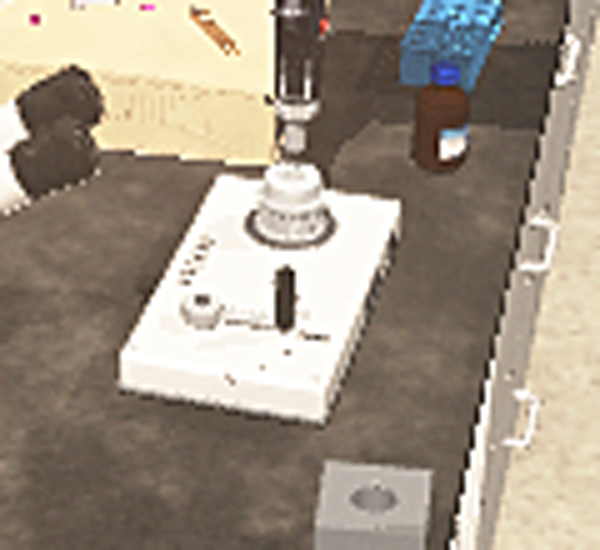

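The shaft is held and looks upright in the side view. I'll measure the collar centre against the bore.

```bash
python3 - <<'E'
from h import *
from scipy.optimize import least_squares
b=np.load("pics/w8.npy",allow_pickle=True).item();c,st=b["c"],b["st"];P=wcloud(c,st)
m=(abs(P[...,0]-515)<24)&(abs(P[...,1]+136)<24)
g=c["image"].mean(-1)
for lo in range(84,160,4):
    q=P[m&(P[...,2]>lo)&(P[...,2]<=lo+4)&(g>100)]
    if len(q): print(lo,len(q),q.mean(0).round(1),q.min(0).round(1),q.max(0).round(1))
# vertical cylinder fits
for nm,lo,hi,r in(("collar",140,147,17),("shaft",105,136,8)):
    q=P[m&(P[...,2]>lo)&(P[...,2]<hi)&(g>80)]
    if len(q)>5:
        s=least_squares(lambda p:np.hypot(q[:,0]-p[0],q[:,1]-p[1])-r,[515,-136],loss="soft_l1",f_scale=.5); print(nm,len(q),s.x,abs(s.fun).mean())
for nm,hi in (("bore",84),):
    cv2.imwrite("pics/o8.png",np.hstack([ortho(c,st,489,541,-162,-110,z,5) for z in(84,148)]))
E
```

```text
84 675 [ 507.6 -137.    84.5] [ 494.  -157.2   84. ] [ 526.1 -115.4   86.2]
108 6 [ 509.  -137.5  109.4] [ 508.4 -143.7  108. ] [ 509.9 -131.6  111.8]
112 1 [ 507.5 -133.1  112.5] [ 507.5 -133.1  112.5] [ 507.5 -133.1  112.5]
136 2 [ 499.6 -137.9  139.5] [ 499.2 -144.9  139.3] [ 499.9 -130.8  139.8]
140 47 [ 502.4 -136.4  141.8] [ 498.4 -152.9  140.1] [ 511.  -120.4  143.6]
144 312 [ 504.3 -135.8  147.2] [ 497.9 -153.1  144.3] [ 515.2 -120.5  148. ]
148 81 [ 503.9 -137.2  148.3] [ 498.1 -152.3  148. ] [ 513.4 -121.   149.1]
152 5 [ 498.4 -137.   154.1] [ 497.6 -143.8  152.9] [ 498.9 -132.   155.2]
156 13 [ 503.4 -130.3  158.2] [ 502.8 -147.6  157. ] [ 505.  -124.5  159.2]
collar 236 [ 515.37727545 -136.69575942] 0.7798157087929065
shaft 30 [ 514.83393973 -136.95608587] 0.2387452215966693
```

View pics/o8.png

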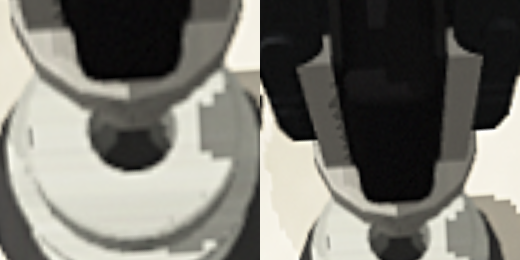

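The collar top is at z = 148 as expected, and the shaft sits about 0.5 mm to −y of the bore. I'll correct that and insert in stages with force stops.

```bash
python3 - <<'E'
from rig import bot
from h import *
def rep(t,r): s=bot.read_state(); print(t,r,s["ee_pos"].round(2),s["ft_force"].round(1),s["moment"].round(2),round(s["grip_width"],1),round(s["clock"],2))
x,y=515.1,-135.6
bot.servo_line([x,y,120],speed=60); bot.dwell(.2); rep("above",0)
r=bot.servo_line([x,y,107],speed=25,until_force=10); rep("enter",r)
if not r:
    r=bot.servo_line([x,y,98],speed=20,until_force=12); rep("key",r)
E
```

```text
above 0 [ 515.24 -135.68  120.26] [ 0.2  0.5 -2.3] [-0.    0.03  0.  ] 13.1 28.04
enter False [ 515.15 -135.62  107.03] [ 0.2  0.2 -2.8] [-0.03 -0.    0.02] 13.3 28.71
key False [ 515.11 -135.61   97.99] [ 0.4 -0.3 -2.9] [-0.01 -0.02 -0.01] 13.3 29.31
```

The key has entered without resistance, well past the 22 mm stop height. Pressing home against the spring now.

```bash
python3 - <<'E'
from rig import bot
from h import *
def rep(t,r): s=bot.read_state(); print(t,r,s["ee_pos"].round(2),s["ft_force"].round(1),s["moment"].round(2),round(s["grip_width"],1),round(s["clock"],2))
x,y=515.1,-135.6
r=bot.servo_line([x,y,91],speed=30,until_force=15); rep("a",r)
if not r:
    r=bot.servo_line([x,y,78],speed=15,until_force=22); rep("b",r); bot.dwell(.4); rep("hold",0)
    c,st=snap(bot,"w9"); cv2.imwrite("pics/w9z.png",cv2.resize(c["image"][130:330,130:380],None,fx=3,fy=3,interpolation=cv2.INTER_CUBIC))
    P=wcloud(c,st); m=(abs(P[...,0]-515)<24)&(abs(P[...,1]+136)<24)&(c["image"].mean(-1)>100); 
    print(np.histogram(P[m][:,2],bins=range(76,112,2)))
    c2=bot.read_camera("side"); cv2.imwrite("pics/s9z.png",cv2.resize(c2["image"][130:240,210:330],None,fx=5,fy=5,interpolation=cv2.INTER_CUBIC))
E
```

```text
a False [ 515.04 -135.58   90.84] [-0.1 -0.1 -2.3] [-0.04 -0.    0.01] 13.1 29.69
b True [ 515.21 -135.64   82.5 ] [-1.8  0.3  6.1] [ 0.12  0.4  -0.02] 13.1 30.32
hold 0 [ 515.21 -135.63   82.5 ] [-2.   0.   6.6] [0.1  0.43 0.03] 13.3 30.72
(array([ 24,  25,  35, 554, 450,  23,   6, 214, 187,   0,   0,   4,   2,
        10,   2,   1,   1]), array([ 76,  78,  80,  82,  84,  86,  88,  90,  92,  94,  96,  98, 100,
       102, 104, 106, 108, 110]))
```

View pics/w9z.png

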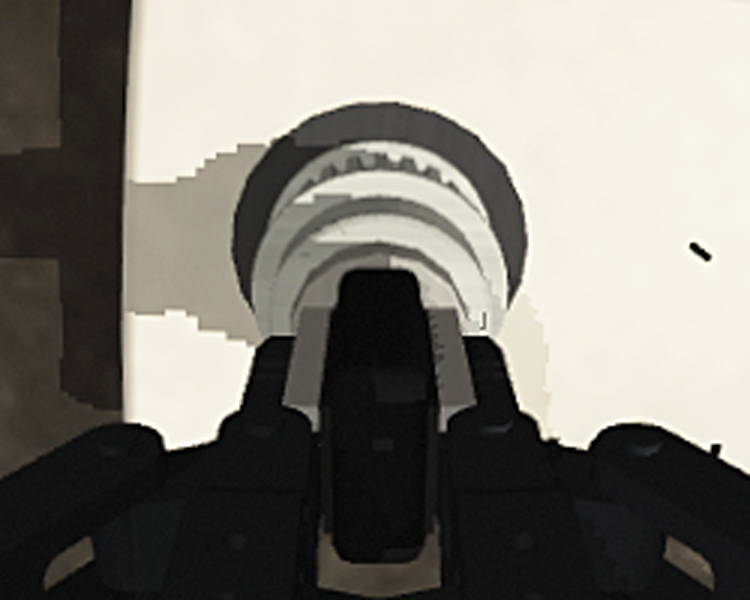

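View pics/s9z.png

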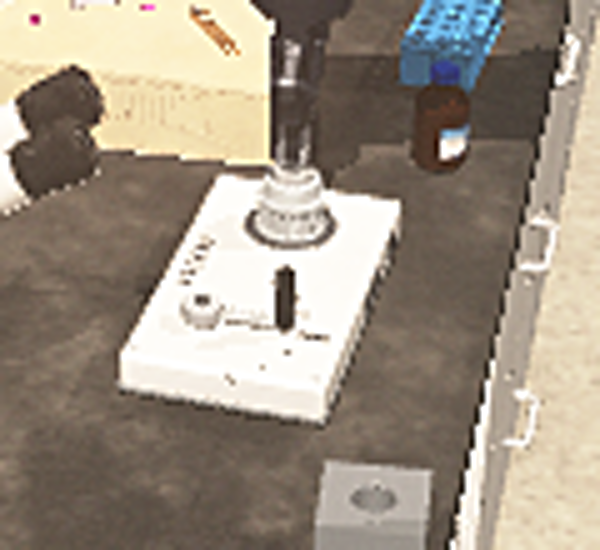

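It settled at z = 82.5 with about 8.7 N, which matches the home spring force. I'll add a small firm bias.

```bash
python3 - <<'E'
from rig import bot
from h import *
def rep(t,r): s=bot.read_state(); print(t,r,s["ee_pos"].round(2),s["ft_force"].round(1),s["moment"].round(2),round(s["grip_width"],1),round(s["clock"],2))
r=bot.servo_line([515.1,-135.6,81],speed=10,until_force=40); rep("press",r); bot.dwell(.6); rep("hold",0)
c,st=snap(bot,"w10"); P=wcloud(c,st); m=(abs(P[...,0]-515)<24)&(abs(P[...,1]+136)<24)&(c["image"].mean(-1)>100)
z=P[m][:,2]; print(np.median(z[(z>82)&(z<87)]),np.median(z[(z>90)&(z<94)]))
E
```

```text
press False [ 515.37 -135.67   82.44] [-8.8  2.8 21.6] [0.53 1.7  0.02] 13.4 31.08
hold 0 [ 515.38 -135.67   82.45] [-9.3  2.6 21.8] [0.58 1.7  0.03] 13.4 31.68
83.93229842086083 91.91000675468656
```

View pics/w10.png

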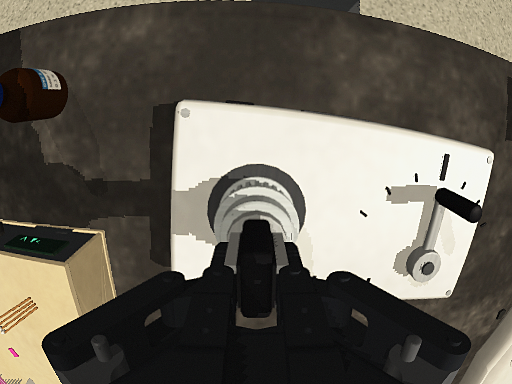

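The collar top is 7.98 mm above the hub face, so it is flush. Pushing harder moved it no further (hard stop at 22 N), and the lever arm at (430,225) still points at the idle bar at (445,167). I'm handing the job in.

```bash
python3 - <<'E'
from rig import bot
print(bot.finish_job()); s=bot.read_state(); print(s["clock"],s["ee_pos"],s["ft_force"],s["grip_width"])
E
```

```text
the job is handed in; nothing more can be done
None
the job is handed in; nothing more can be done
```

The lever is at the idle mark, and the shaft is pressed home in the hub with the gripper still holding it. I handed the job in at about 31.7 s of the 56 s allowed; it reports no verdict.

**What I did**
- I gripped the lever post and swung it to idle.
- I took the shaft from its holder (key side at about −16°) and turned it to the keyway (about +3.5°).
- I lowered it into the hub and pressed it home.

**Last checks**
- **Seating:** The collar top measured 8.0 mm above the hub face, which is flush for the 8 mm collar. Extra push, up to about 22 N, moved it no further.
- **Grip:** The fingers held the paddle at 13.4 mm opening.
- **Key:** It went in with no resistance below the height where a misaligned key would stop.
- **Lever:** The arm still pointed at the idle bar in the last wrist picture.
- **Not checked:** I had no direct reading of the ejector or lever joints. I didn't re-measure the bottle, rack, tape and jar, but no motion went near them.

**What disagreed**
- **Fingertip position:** The wrist depth images put the fingertips about 18 mm behind the reported tool point when nearly shut, not 19 mm ahead of it. My first try at the lever closed above the post and moved nothing. I then used a 37 mm correction, and both grips after that were consistent with it.

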